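Hang the gas key in the key cabinet

ROBOT

A 6-joint arm with a two-finger parallel gripper is mounted at the origin on the work surface. World frame = base frame: x ahead of the robot, y to its left, z up, the work surface at z = 0. Lengths are in m, angles in rad, forces in N, time in s.
With the tool pointing down it reaches from about 0.4 to 0.825 m from the base axis. Payload 7 kg.
Tool frame: the origin (TCP) lies midway between the tips of the shut fingers; the grasp point (between the pads) lies arm.hold_point_z behind it (arm.hold_point_z is the distance from the TCP to the grasp point, in m); z points along the fingers, y is the line along which they close (so a half turn about z gives the same grasp; the last joint's range is limited). The gripper opens to 88 mm and grips with 3 to 60 N. Pads are 19 mm wide; open, the fingers measure 130 mm over their backs; the gripper's body (78 mm by 193 mm) begins 47 mm behind the grasp point.
Start: joints at [1.438, 0.359, 0.012, 0, -1.224, -0.288], TCP at [0.276, 0.616, 0.227] pointing down, gripper open.
Joint ranges: [-3.07, 3.07], [-1.43, 2.12], [-1.02, 1.25], [-3.03, 1.67], [-3.05, -0], [-3.03, 3.03]. Speed limits (rad/s): [2.39, 2.39, 3.01, 3.14, 3.14, 3.14].

INTERFACE

Orientations are given as [roll, pitch, yaw] about the fixed x, y, z axes, in that order (R = Rz(yaw) Ry(pitch) Rx(roll)).
In Python, from station import arm gives the robot as it stands.
- The arm moves only by the shell command python3 -m crank 'ROWS' [OPENING] [FORCE]. ROWS is JSON, a list that holds one entry, the list of rows, each a list of 4 numbers: the shift along the tool's x, y, z in units of 25 mm (1.0 is 25 mm), then the turn about the tool's z in units of 5 degrees (1.0 is 5 degrees). A call has 1 to 12 rows; each row is the pose to reach, as a shift and turn from the pose commanded when the call began, along the tool's axes at that moment; what a row does not reach only later rows make up. A row lasts 1/8 s, in which the tool goes at most 62.5 mm and 10.7 degrees, less where a joint would pass 70% of its speed; a pose out of reach is approached as far as the arm can. A call with a gripper value outside its range is refused whole. OPENING is the closure, from 0 (fully open) to 1 (shut), set as the call begins (- or left out, the last holds). The fingers move at their own pace and stop on an object; FORCE is the grip in N (left out, the last holds). Time passes only in rows, so rows that repeat a pose let the fingers close. It gives the time, the measured TCP pose, the force, the opening and the grip force at its end, in the units of the state.
- arm.get_state(): the state, without advancing time (a new reading comes with each control period).
- arm.grab_frame(name): name is "scene" or "top" or "wrist"; returns (picture, depth): 400x640x3 uint8, red, green, blue; 400x640 float32, m along the optical axis (not along the pixel's ray), 0 where there is no reading.
- arm.get_calibration(name): a dict with "mtx" (3x3 intrinsics, pixels), "R" (3x3) and "t" (3): a world point X has camera coordinates R X + t; the wrist camera has in their place "mount" (4x4, takes a point from camera to tool coordinates, whose origin is the TCP and whose axes are the flange's). Camera axes: x right, y down, z forward; pixel columns grow to the right and rows downward; lengths in m; the calibration is good to about 2 mm. The wrist camera is an equidistant fisheye: a pixel r from the principal point sees the ray r / f radians off the axis. A picture is of the moment at which its call begins: read the wrist's pose just before it. get_calibration takes no time and is no camera call.
- arm.job_done(): hands the job in; it is judged then, once.
Trained networks look in the newest picture that a camera, given by its name, has taken for a name from the list of things; names that differ only in an ending like _2 or _b are one class to them, and where a whole thing is asked for, a point or a joint stands for the part that bears it (a point fixed in the world has none). Each returns a list of dicts, best first, with "score" (0 to 1); they miss things now and then, are a little off and sometimes report something else, mostly with a low value. They report only what shows in the picture. A call takes as long as a camera call. They do not tell look-alikes from the thing itself.
- arm.recognise(thing, camera): "extent" ([left, top, width, height] in pixels, round what is visible of it).
- arm.trace(thing, camera): "mask" (400x640 bool, what is visible of it) and "extent" ([left, top, width, height] in pixels, round what is visible of it).
The state is a dict: "t": time; "q": joint angles; "qd": joint speeds; "joint_efforts": joint torques, N m; "eef_pos": TCP position; "ee_rot": TCP orientation; "force": force on the tool from outside, world axes, zero at the start; "moment": the same for the moment, N m; "width": finger opening in m; "gripper_force": force on a finger pad.
Only numpy, scipy, OpenCV 4.12 (cv2) and the standard library are available. Lean on these libraries where they do the work, as an engineer would, in place of code of your own. Each camera call takes 0.05 s, during which the arm holds its last target. There are 200 camera calls.

TASK

Pull the yellow-headed gas key up off the bench gas valve, reach it down through the blue-framed hatch in the roof of the white key cabinet and hang it by its eye on the red hook inside, so that it hangs freely and upright when you let go. Do not touch the blue frame, leave the other things where they are, and feel your way gently: never push the key hard (20 N or more) against the hook or cabinet.

Things in the scene. Friction and masses are not known exactly. Their poses are not given: they have to be found in the camera images.
- key: gas key, 134 mm tall, about 170 g, upright; origin at its foot's centre, z up to the head. Steel square socket 21 x 21 mm, 30 mm high, open below (cavity 13 mm square, 24 deep); above it a flat steel blade 34 mm wide (y), 6 thick (x), from 30 to 100 mm; yellow head 22 (y) x 16 (x) mm, from 99 to 135 mm. Symmetric: may be hung either way round
- key_eye (a point): centre of the eye that goes through the key's blade along its x, on its axis 71 mm above the foot; the eye is 13 mm wide and 26 mm tall (58 to 84 mm above the foot)
- key_grip (a point): middle of the key's yellow head, 118 mm above its foot, on its axis: grip here from above, closing along the key's y (22 mm)
- valve: grey bench gas valve, fixed, 40 mm tall, 60 mm across, with a brass outlet towards its +x. Origin at the centre of its underside. On top a brass square spindle 10 x 10 mm, 20 mm high, on which the key's socket stands loosely (foot 40 mm above the bench): lift straight up to take it off
- cabinet: white key cabinet, fixed, 160 (x) x 230 (y) x 170 mm high, open towards its -x, clear panel at +x. Origin at the centre of its underside, z up. Floor 6 mm thick. Inside, an aluminium rail (x 50 to 60 mm, 14 mm high) runs along y, 117.5 mm up, and carries the red hook. With the key hung, its foot is 37 mm above this origin and its blade at x = 8 to 45 mm
- frame: blue frame of the hatch in the cabinet's roof: 12 mm thick, top 170 mm above the bench. Origin at the centre of the opening, axes as the cabinet's (cabinet x = 0, y = 0). The opening is 110 mm (x) by 170 mm (y), with nothing over it. It must not be touched
- rail_mid (a point): middle of the rail's front face, at x = 50, y = 0, z = 117.5 mm in the cabinet. The red hook is clamped to the rail anywhere within 20 mm of here to either side (cabinet +-y): its place is not measured and must be felt from its side, or seen through the hatch. It is rigid and does not yield
- hook_mid (a point): the hook if it were at y = 0: the point x = 7, z = 117.5 mm in the cabinet where its level arm (round bar 7 mm thick, from the rail along -x) ends and its tip bends up, to x = -3 mm, 11 mm higher (bar's very end: x = -6.5 mm, 132 mm up). The real hook is shifted up to 20 mm along y. The eye's top edge must rest on the level arm, between tip and rail
- stopper: black rubber stopper, 24 mm across, 22 mm high, on the bench near the valve: leave alone. Origin under its centre
- nozzle: brass nozzle, 18 mm across, 24 mm high, on the cabinet's floor near the front corner: leave alone. Origin under its centre
- matchbox: small orange box 56 x 36 x 15 mm on the bench: leave alone. Origin under its centre
- beaker: glass beaker 72 mm across, 85 mm high: leave alone. Origin under its centre
- dish: white porcelain dish 84 mm across, 32 mm high: leave alone. Origin under its centre
- wash_bottle: white bottle with red cap, 68 mm across, 170 mm high: leave alone. Origin under its centre
- jar: amber jar with black lid, 52 mm across, 70 mm high: leave alone. Origin under its centre
Things that resemble listed ones, but are neither listed nor needed, are in the scene too. Of the things like the key, leave any that is pink or purple; of the rest the smaller one is meant.

How it is judged:
On the way, in this order (a step that is already met when the one before it is completed fails the run):
1. the key is lifted clear of the valve's spindle (z of key in the frame of valve above 0.08 m), for 0.1 s.
2. the key is let down through the hatch onto the hook (z of key in the frame of cabinet between 0.032 and 0.043 m and x of key in the frame of cabinet between 0.003 and 0.047 m and y of key in the frame of cabinet between -0.03 and 0.03 m and angle between key's own z axis and vertical below 0.2 rad and contact force between key and cabinet above 0.3 N), for 0.1 s.
At the end, for the whole second after the job is handed in: The key hangs by its eye on the hook's level arm, let go and still (below 0.03 m/s and 0.3 rad/s): in the cabinet's frame its foot is 32 to 43 mm up, x between 3 and 47 mm, y within 30 mm of the middle, within 0.2 rad of upright, its weight borne by the hook (over 0.3 N) (all of step 2 and linear speed of key below 0.03 m/s and angular speed of key below 0.3 rad/s and contact force between the fingers and key below 0.1 N); the robot touches nothing.
It fails at once if the blue hatch frame is touched (more than 1 N) (contact force between anything else and frame above 1 N).
It fails at once if the key is pushed against the hook or the cabinet with 20 N or more (contact force between key and cabinet above 20 N).
It fails at once if another thing (stopper, nozzle, matchbox, beaker, dish, bottle or jar) is moved more than 15 mm (distance of any of stopper, nozzle, matchbox, beaker, dish, wash_bottle, jar from where it was at the start of the episode above 0.015 m).
It also fails if it takes over 61 s, if anything falls off the work surface, if the arm or the gripper's body presses on something with over 40 N, if the wrist force passes 120 N, or if a joint passes its speed limit or range.

## Working session

There is one attempt and no reset: what is moved stays moved. The work goes in short steps, Python scripts to look and compute and a shell command to move; the robot and the scene stay as the last step left them, time stands still between calls to the robot, and variables do not carry over. Pictures are saved under pics/ and viewed, at most 14 in all, crops included, and the job is handed in when it is done.

```bash
ls; mkdir -p pics
cat > h.py <<'E'
import numpy as np, cv2
from station import arm
from scipy.spatial.transform import Rotation as Ro
def save(img,n): cv2.imwrite('pics/'+n,cv2.cvtColor(img,cv2.COLOR_RGB2BGR))
def cam(name):
    c=arm.get_calibration(name); return np.array(c['mtx']),np.array(c['R']),np.array(c['t'])
def world(name,depth):
    K,R,t=cam(name); v,u=np.mgrid[:400,:640]
    P=np.stack([(u-K[0,2])/K[0,0]*depth,(v-K[1,2])/K[1,1]*depth,depth],-1)
    return (P-t)@R   # R^T (P-t)
E
python3 - <<'E'
from h import *
s=arm.get_state(); print(s, arm.hold_point_z)
for n in ['scene','top']:
    p,d=arm.grab_frame(n); save(p,n+'0.png'); np.save(n+'_d.npy',d); np.save(n+'_p.npy',p)
    W=world(n,d)
    for th in ['key','valve','cabinet','frame','stopper','matchbox','beaker','wash_bottle','jar']:
        for r in arm.trace(th,n)[:3]:
            m=r['mask']&(d>0); w=W[m]
            if r['score']>.3 and len(w): print(n,th,round(r['score'],2),np.round(r['extent']),np.median(w,0).round(3),np.percentile(w,2,axis=0).round(3),np.percentile(w,98,axis=0).round(3))
E
```

```text
pics
{'t': 0.0, 'q': array([ 1.43811624e+00,  3.59378715e-01,  1.10785819e-02, -3.54925310e-04,
       -1.22412071e+00, -2.88067044e-01]), 'qd': array([-0.00010771,  0.00075197,  0.00023207,  0.00107401, -0.00033825,
        0.00053736]), 'joint_efforts': array([ 7.74443815e-04, -5.82715023e+01,  2.93069440e+01,  6.99770004e+00,
        7.04184640e-03, -1.57168733e-04]), 'eef_pos': array([0.27554233, 0.61566307, 0.22563571]), 'ee_rot': array([ 3.13994028e+00, -1.41661738e-04, -4.20867874e-01]), 'force': array([0.83855514, 0.30482034, 0.23549701]), 'moment': array([ 0.01037253, -0.03266339, -0.00746595]), 'gripper_force': 0.0, 'width': 0.08763098265668379} 0.0188
scene key 0.86 [226. 170.  18.  39.] [ 0.627 -0.219  0.066] [ 0.602 -0.235  0.004] [ 0.639 -0.212  0.135]
scene key 0.75 [259. 144.  14.  43.] [ 0.539 -0.168  0.104] [ 0.53  -0.184  0.046] [ 0.548 -0.155  0.174]
scene key 0.71 [275. 116.  17.  52.] [ 0.417 -0.176  0.09 ] [ 0.301 -0.244 -0.001] [ 0.431 -0.164  0.185]
scene valve 0.6 [260. 182.  21.  23.] [ 0.55  -0.158  0.018] [ 0.518 -0.197 -0.001] [ 0.602 -0.142  0.039]
scen
[... 1446 characters left out ...]
66 [308. 128.  26.  32.] [0.771 0.018 0.029] [ 0.728 -0.015  0.   ] [0.794 0.048 0.087]
top stopper 0.64 [392. 234.  12.   5.] [ 0.482 -0.215  0.023] [ 0.471 -0.226  0.013] [ 0.492 -0.206  0.027]
top matchbox 0.55 [453. 194.  15.  18.] [ 0.594 -0.42   0.015] [ 0.567 -0.438  0.004] [ 0.619 -0.404  0.02 ]
top beaker 0.74 [309. 129.  25.  29.] [0.771 0.016 0.027] [ 0.728 -0.016 -0.001] [0.796 0.048 0.087]
top beaker 0.68 [217. 191.  87.  63.] [0.536 0.18  0.171] [0.458 0.066 0.166] [0.615 0.293 0.175]
top wash_bottle 0.71 [135. 190.  45.  23.] [0.587 0.469 0.114] [0.559 0.452 0.009] [0.619 0.502 0.172]
top jar 0.7 [262. 129.  20.  20.] [0.766 0.16  0.069] [0.748 0.14  0.025] [0.79  0.182 0.074]
```

Run:
```python
from h import *
a=np.load('scene_p.npy')[90:300,150:450]; b=np.load('top_p.npy')[150:300,200:480]
save(cv2.resize(a,None,fx=2.6,fy=2.6,interpolation=3),'s1.png'); save(cv2.resize(b,None,fx=2.8,fy=2.8,interpolation=3),'t1.png')
# frame yaw
d=np.load('top_d.npy'); W=world('top',d); p=np.load('top_p.npy').astype(int)
blue=(p[...,2]>p[...,0]+50)&(p[...,2]>p[...,1]+30)&(abs(W[...,2]-.17)<.015)
w=W[blue][:,:2].astype(np.float32); print(len(w),cv2.minAreaRect(w),w.mean(0))
yel=(p[...,0]>p[...,2]+70)&(p[...,1]>p[...,2]+50)&(W[...,2]>.1)
n,l,st,c=cv2.connectedComponentsWithStats(yel.astype(np.uint8))
for i in range(1,n):
    if st[i,4]>5: q=W[l==i]; print(st[i],q.mean(0).round(3),q[:,2].max())
```

```text
2457 ((0.6140417456626892, 0.39490923285484314), (0.7173647284507751, 0.21723325550556183), 70.79182434082031) [0.54505485 0.19288893]
[388 218   9   8  53] [ 0.531 -0.17   0.174] 0.18098355733782293
[393 265   9  13 100] [ 0.405 -0.176  0.196] 1.2036257560437387
```

View pics/s1.png

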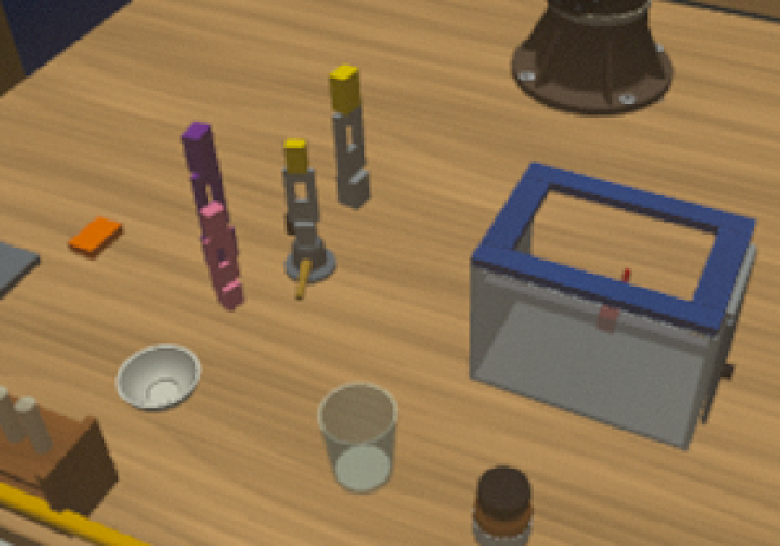

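View pics/t1.png

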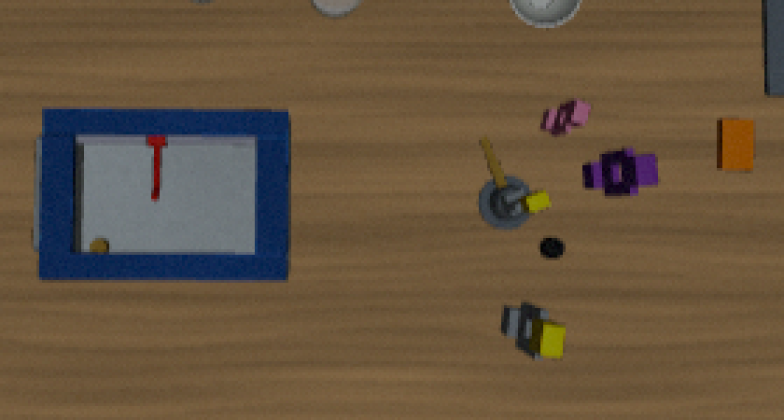

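Run:
```python
from h import *
for n in ['top','scene']:
    d=np.load(n+'_d.npy'); W=world(n,d); p=np.load(n+'_p.npy').astype(int); K,R,t=cam(n)
    blue=(p[...,2]>p[...,0]+50)&(p[...,2]>p[...,1]+30)&(abs(W[...,2]-.17)<.006)
    nn,l,st,c=cv2.connectedComponentsWithStats(blue.astype(np.uint8)); i=1+st[1:,4].argmax()
    cs,_=cv2.findContours((l==i).astype(np.uint8),cv2.RETR_CCOMP,cv2.CHAIN_APPROX_NONE)
    def ray(uv,z):
        uv=np.asarray(uv,float); r=np.c_[(uv[:,0]-K[0,2])/K[0,0],(uv[:,1]-K[1,2])/K[1,1],np.ones(len(uv))]@R
        C=-R.T@t; return C+r*((z-C[2])/r[:,2])[:,None]
    for cc in cs:
        if len(cc)>60: print(n,'frame',cv2.minAreaRect(ray(cc[:,0],.17)[:,:2].astype(np.float32)), np.median(W[l==i],0))
    red=(p[...,0]>p[...,1]+60)&(p[...,0]>p[...,2]+60)
    if n=='top': red[:,:200]=0;red[:,320:]=0;red[:180]=0;red[260:]=0
    else: red[:,330:]&=True; red[:180]=0; red[260:]=0; red[:,:370]=0;red[:,410:]=0
    v,u=np.nonzero(red)
    print('cam',-R.T@t, len(v))
    if len(v):
        X=ray(np.c_[u,v],.1175); 
        for r in np.unique(v): print(r,u[v==r].min(),u[v==r].max(),X[v==r].mean(0).round(4),np.median(W[r,u[v==r]],0).round(3))
```

```text
top frame ((0.5392413139343262, 0.18027245998382568), (0.22938686609268188, 0.156362384557724), 89.04306030273438) [0.53839606 0.18148542 0.17056074]
top frame ((0.5388463139533997, 0.17946107685565948), (0.1790626347064972, 0.11510200798511505), 89.86766052246094) [0.53839606 0.18148542 0.17056074]
cam [0.52707944 0.04569401 1.20362576] 54
199 253 258 [0.5941 0.1955 0.1175] [0.594 0.194 0.127]
200 253 258 [0.5914 0.1955 0.1175] [0.591 0.194 0.128]
201 253 258 [0.5886 0.1955 0.1175] [0.588 0.194 0.128]
202 255 256 [0.5858 0.1954 0.1175] [0.585 0.194 0.126]
203 255 256 [0.5831 0.1954 0.1175] [0.583 0.195 0.122]
204 255 256 [0.5803 0.1954 0.1175] [0.58  0.195 0.119]
205 255 256 [0.5776 0.1953 0.1175] [0.577 0.195 0.122]
206 255 256 [0.5748 0.1953 0.1175] [0.575 0.195 0.119]
207 255 256 [0.572  0.1953 0.1175] [0.572 0.195 0.121]
208 255 256 [0.5693 0.1952 0.1175] [0.569 0.195 0.122]
209 255 256 [0.5665 0.1952 0.1175] [0.566 0.195 0.12 ]
210 255 256 [0.5638 0.1952 0.1175] [0.564 0.195 0.12 ]
211 255 256 [0.561  0.1952 0.1175] [0.561 0.194 0.122]
212 255 256 [0.5583 0.1951 0.1175] [0.558 
[... 377 characters left out ...]
 [0.539 0.195 0.129]
220 254 255 [0.5363 0.1976 0.1175] [0.536 0.196 0.132]
scene frame ((0.5436875224113464, 0.18033578991889954), (0.22574537992477417, 0.1570044457912445), 89.41033172607422) [0.55957594 0.19116901 0.1684426 ]
scene frame ((0.5423588752746582, 0.1805366575717926), (0.17819441854953766, 0.12108355760574341), 89.96839904785156) [0.55957594 0.19116901 0.1684426 ]
cam [1.26364284 0.32512136 0.7957462 ] 9
193 390 391 [0.5234 0.1904 0.1175] [ 0.395  0.167 -0.   ]
194 390 391 [0.5271 0.1914 0.1175] [0.541 0.194 0.131]
195 390 391 [0.5307 0.1925 0.1175] [0.544 0.195 0.13 ]
196 390 391 [0.5343 0.1935 0.1175] [0.545 0.195 0.127]
197 390 390 [0.5383 0.1934 0.1175] [0.547 0.195 0.126]
```

```bash
cat >> h.py <<'E'
def go(x,y,z,yaw,ref=None):
    """rows shift (units) from the present pose to a target TCP; tool down"""
    s=arm.get_state(); R=Ro.from_euler('xyz',s['ee_rot']).as_matrix(); p=s['eef_pos']
    d=R.T@(np.array([x,y,z])-p)
    a=-(yaw-s['ee_rot'][2]); a=(a+np.pi/2)%np.pi-np.pi/2 if ref is None else a
    print('t',round(s['t'],2),'pos',p.round(4),'rot',s['ee_rot'].round(4),'F',s['force'].round(2),'w',round(s['width'],4))
    print('row:',(d/.025).round(3),'turn',round(np.degrees(a)/5,3))
E
python3 - <<'E'
from h import *
print(np.round(arm.get_calibration('wrist')['mount'],3),arm.get_calibration('wrist')['mtx'])
go(.5,.195,.33,0)
E
```

```text
[[ 0.    -0.965 -0.26   0.069]
 [ 1.     0.    -0.    -0.   ]
 [ 0.    -0.26   0.965 -0.158]
 [ 0.     0.     0.     1.   ]] [[309.70691629   0.         316.71856774]
 [  0.         309.70691629 202.62253522]
 [  0.           0.           1.        ]]
t 1.0 pos [0.2757 0.6161 0.2266] rot [ 3.1416 -0.     -0.4208] F [ 0.03 -0.66 -0.38] w 0.0874
row: [15.068 11.709 -4.136] turn -4.822
```

```bash
python3 -m crank '[[[0,0,-2,0],[0,0,-4,0],[2,1.5,-4.1,-0.8],[4,3,-4.1,-1.6],[6,4.6,-4.1,-2.4],[8,6.2,-4.1,-3.2],[10,7.8,-4.1,-4],[12,9.3,-4.1,-4.8],[13.8,10.7,-4.1,-4.8],[15.07,11.7,-4.1,-4.8],[15.07,11.7,-4.1,-4.8],[15.07,11.7,-4.1,-4.8]]]' 0.2
python3 - <<'E'
from h import *
s=arm.get_state(); p,d=arm.grab_frame('wrist'); np.savez('w1.npz',p=p,d=d,pos=s['eef_pos'],rot=s['ee_rot']); save(p,'w1.png')
go(.53,-.17,.30,0)
E
```

```text
t: 2.5
eef_pos: [0.5001, 0.1952, 0.3291]
ee_rot: [-3.141, -0.0, -0.003]
force: [-0.5, 0.4, 0.1]
width: 0.07
gripper_force: 0.0
t 2.55 pos [0.4999 0.1957 0.3291] rot [-3.1413e+00 -0.0000e+00 -1.6000e-03] F [-0.18  0.05  0.28] w 0.07
row: [ 1.227 14.626  1.16 ] turn -0.019
```

View pics/w1.png

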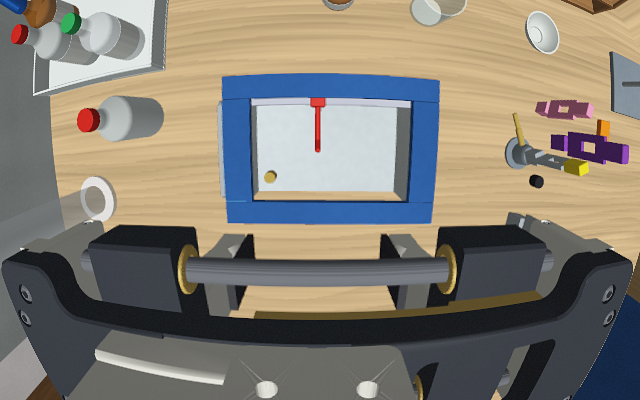

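```bash
cat >> h.py <<'E'
def wray(uv,pos,rot,z):
    c=arm.get_calibration('wrist'); K=np.array(c['mtx']); M=np.array(c['mount']); uv=np.asarray(uv,float)
    q=uv-[K[0,2],K[1,2]]; r=np.hypot(*q.T); th=r/K[0,0]
    k=np.c_[q/np.maximum(r,1e-9)[:,None]*np.sin(th)[:,None],np.cos(th)]
    R=Ro.from_euler('xyz',rot).as_matrix(); D=k@M[:3,:3].T@R.T; C=pos+R@M[:3,3]
    return C+D*((np.asarray(z)-C[2])/D[:,2])[:,None]
E
python3 - <<'E'
from h import *
f=np.load('w1.npz'); p=f['p'].astype(int); pos,rot=f['pos'],f['rot']
red=(p[...,0]>p[...,1]+80)&(p[...,0]>p[...,2]+80); red[:,:280]=0; red[:,360:]=0; red[:90]=0; red[160:]=0
v,u=np.nonzero(red)
for r in np.unique(v)[::4]: 
    a=u[v==r]; print(r,a.min(),a.max(),wray([[a.mean(),r]],pos,rot,.1175).round(4))
r=v.max();print('tip',r,wray([[u[v==r].mean(),r]],pos,rot,.13).round(4))
blue=(p[...,2]>p[...,0]+50)&(p[...,2]>p[...,1]+30); blue[:,:200]=0; blue[:,460:]=0; blue[230:]=0; blue[:60]=0
n,l,st,c=cv2.connectedComponentsWithStats(blue.astype(np.uint8)); i=1+st[1:,4].argmax()
cs,_=cv2.findContours((l==i).astype(np.uint8),cv2.RETR_CCOMP,cv2.CHAIN_APPROX_NONE)
for cc in cs:
    if len(cc)>100: print(cv2.minAreaRect(wray(cc[:,0],pos,rot,.17)[:,:2].astype(np.float32)))
E
python3 -m crank '[[[0,2.5,0,0],[0.2,5,0,0],[0.4,7.5,0,0],[0.5,10,0.3,0],[0.5,12,0.6,0],[0.5,13.5,0.8,0],[0.5,14.4,0.8,0],[0.5,14.4,0.8,0],[0.5,14.4,0.8,0]]]' 0.2
python3 - <<'E'
from h import *
s=arm.get_state(); p,d=arm.grab_frame('wrist'); np.savez('w2.npz',p=p,d=d,pos=s['eef_pos'],rot=s['ee_rot']); save(p,'w2.png')
go(.53,-.17,.30,0)
E
```

```text
98 311 324 [[0.5968 0.1949 0.1175]]
102 311 324 [[0.592  0.195  0.1175]]
106 312 324 [[0.5872 0.1944 0.1175]]
110 315 319 [[0.5824 0.1956 0.1175]]
114 315 319 [[0.5776 0.1956 0.1175]]
118 315 319 [[0.5728 0.1956 0.1175]]
122 315 319 [[0.5681 0.1956 0.1175]]
126 315 319 [[0.5633 0.1956 0.1175]]
130 315 319 [[0.5585 0.1956 0.1175]]
134 315 319 [[0.5537 0.1956 0.1175]]
138 315 319 [[0.549  0.1956 0.1175]]
142 315 319 [[0.5442 0.1957 0.1175]]
146 315 319 [[0.5394 0.1957 0.1175]]
150 315 319 [[0.5346 0.1957 0.1175]]
tip 151 [[0.5346 0.1951 0.13  ]]
((0.5393352508544922, 0.1808832883834839), (0.22878798842430115, 0.15912842750549316), 89.48787689208984)
((0.5400121212005615, 0.18083558976650238), (0.1706921011209488, 0.11170196533203125), 88.97700500488281)
t: 3.68
eef_pos: [0.5122, -0.1637, 0.3091]
ee_rot: [-3.141, -0.0, -0.001]
force: [0.6, 0.2, -1.4]
width: 0.0699
gripper_force: 0.0
t 3.73 pos [ 0.5122 -0.1636  0.3092] rot [-3.1414e+00 -2.0000e-04 -5.0000e-04] F [-0.01 -0.63  0.25] w 0.0703
row: [0.712 0.255 0.366] turn -0.005
```

View pics/w2.png

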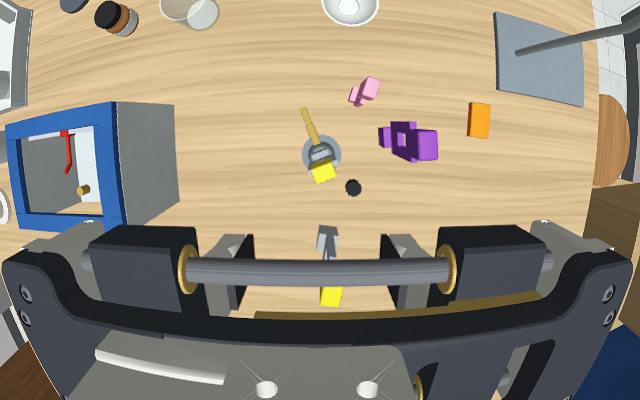

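Run:
```python
from h import *
f=np.load('w2.npz'); p=f['p'].astype(int); pos,rot,d=f['pos'],f['rot'],f['d']
yel=(p[...,0]>p[...,2]+60)&(p[...,1]>p[...,2]+50); yel[:,:295]=0; yel[:,345:]=0; yel[:152]=0; yel[195:]=0
v,u=np.nonzero(yel); br=p[...,:2].sum(-1)
print(np.histogram(br[yel],8)); print(np.histogram(d[yel],6))
for thr in (0,430,460):
    m=(yel&(br>thr)).astype(np.uint8); cs,_=cv2.findContours(m,cv2.RETR_EXTERNAL,cv2.CHAIN_APPROX_NONE)
    if cs:
        c=max(cs,key=len)[:,0]; print(thr,m.sum(),c.min(0),c.max(0),cv2.minAreaRect(wray(c,pos,rot,.175)[:,:2].astype(np.float32)))
# outlet
br=(p[...,0]>p[...,2]+60)&(p[...,0]>120); br[:,:295]=0; br[:,325:]=0; br[:105]=0; br[150:]=0
v,u=np.nonzero(br); 
X=wray(np.c_[u,v],pos,rot,.02)[:,:2]; print('outlet',len(v),X.mean(0),cv2.fitLine(X.astype(np.float32),cv2.DIST_L2,0,.01,.01).ravel())
crop=p[100:200,280:380].astype(np.uint8); save(cv2.resize(crop,None,fx=6,fy=6,interpolation=3),'c2.png')
```

```text
(array([ 67,   9,   7,   7,  10,  29,  42, 294]), array([221.   , 256.625, 292.25 , 327.875, 363.5  , 399.125, 434.75 ,
       470.375, 506.   ]))
(array([  3,   0,   0, 432,  11,  19]), array([0.        , 0.0794831 , 0.1589662 , 0.2384493 , 0.3179324 ,
       0.3974155 , 0.47689858], dtype=float32))
0 465 [311 158] [336 184] ((0.5337308049201965, -0.16864603757858276), (0.02004270814359188, 0.022591635584831238), 21.524261474609375)
430 338 [311 163] [336 183] ((0.53169184923172, -0.1692107617855072), (0.015075146220624447, 0.02140442095696926), 21.33568000793457)
460 306 [312 163] [336 182] ((0.5316449403762817, -0.1696435511112213), (0.014567993581295013, 0.020472094416618347), 22.109989166259766)
outlet 1130 [ 0.57743803 -0.15110591] [ 0.96454734 -0.26390994  0.57743806 -0.15110591]
```

View pics/c2.png

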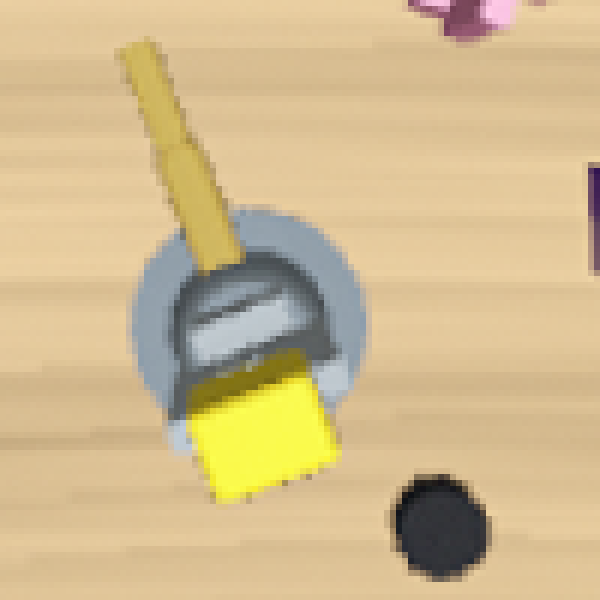

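```bash
python3 -m crank '[[[0.78,0.22,0.5,-2],[0.78,0.22,1,-4.3],[0.78,0.22,1.8,-4.3],[0.78,0.22,2.8,-4.3],[0.78,0.22,3.8,-4.3],[0.78,0.22,4.8,-4.3],[0.78,0.22,5.6,-4.3],[0.78,0.22,6.2,-4.3],[0.78,0.22,6.6,-4.3],[0.78,0.22,6.8,-4.3],[0.78,0.22,6.8,-4.3],[0.78,0.22,6.8,-4.3]]]' 0.2
python3 - <<'E'
from h import *
go(.5317,-.1692,.139,.375)
E
python3 -m crank '[[[0,0,0,0],[0,0,0,0],[0,0,0,0],[0,0,0,0],[0,0,0,0],[0,0,0,0]]]' 1 20
```

```text
t: 5.22
eef_pos: [0.5318, -0.1704, 0.1397]
ee_rot: [3.141, -0.001, 0.373]
force: [-0.2, -0.4, 0.0]
width: 0.0702
gripper_force: 0.0
t 5.22 pos [ 0.5318 -0.1704  0.1397] rot [ 3.1411e+00 -9.0000e-04  3.7330e-01] F [-0.18 -0.4   0.03] w 0.0702
row: [ 0.013 -0.048  0.026] turn -0.02
t: 5.98
eef_pos: [0.5325, -0.1705, 0.1402]
ee_rot: [3.14, -0.002, 0.374]
force: [1.3, 0.2, 6.6]
width: 0.022
gripper_force: 23.5
```

```bash
python3 -m crank '[[[0,0,-0.3,0],[0,0,-0.8,0],[0,0,-1.6,0],[0,0,-2.6,0],[0,0,-3.6,0],[0,0,-4.8,0],[0,0,-6,0],[0,0,-7,0],[0,0,-7.4,0],[0,0,-7.4,0],[0,0,-7.4,0]]]' 1 20
python3 - <<'E'
from h import *
s=arm.get_state(); p,d=arm.grab_frame('wrist'); np.savez('w3.npz',p=p,d=d,pos=s['eef_pos'],rot=s['ee_rot']); save(p,'w3.png')
p,d=arm.grab_frame('scene'); np.save('scene_p3.npy',p)
K,R,t=cam('scene'); c=K@(R@(s['eef_pos'])+t); c=c[:2]/c[2]; print(c)
x,y=c.astype(int); a=cv2.resize(p[y-70:y+70,x-60:x+60],None,fx=4,fy=4,interpolation=3); save(a,'s3.png')
go(.512,.1955,.325,0)
E
```

```text
t: 7.35
eef_pos: [0.5309, -0.1702, 0.3228]
ee_rot: [-3.14, 0.002, 0.373]
force: [-0.1, -0.7, -3.2]
width: 0.022
gripper_force: 23.0
[256.86453948  94.22255249]
t 7.45 pos [ 0.531  -0.1703  0.3229] rot [-3.1407e+00  1.8000e-03  3.7330e-01] F [-0.26 -0.29 -1.88] w 0.0219
row: [  4.629 -13.9    -0.08 ] turn 4.278
```

View pics/s3.png

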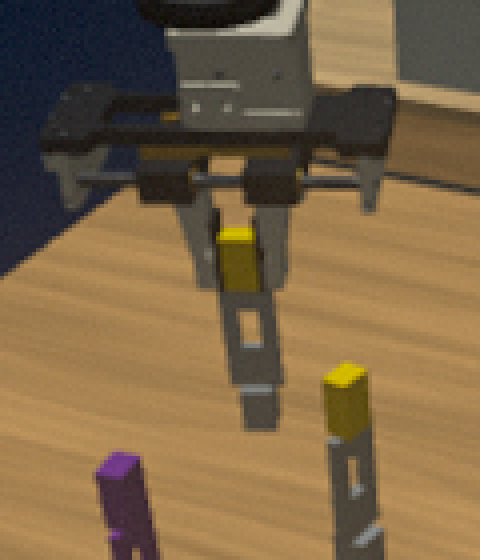

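```bash
python3 -m crank '[[[0.25,-0.75,-0.1,0.4],[0.8,-2.4,-0.1,1],[1.4,-4.2,-0.1,1.8],[2,-6,-0.1,2.5],[2.6,-7.8,-0.1,3.2],[3.2,-9.6,-0.1,4.28],[3.8,-11.4,-0.1,4.28],[4.3,-12.9,-0.1,4.28],[4.55,-13.6,-0.1,4.28],[4.63,-13.9,-0.1,4.28],[4.63,-13.9,-0.1,4.28],[4.63,-13.9,-0.1,4.28]]]' 1 20
python3 - <<'E'
from h import *
s=arm.get_state(); p,d=arm.grab_frame('wrist'); np.savez('w4.npz',p=p,d=d,pos=s['eef_pos'],rot=s['ee_rot'])
p,d=arm.grab_frame('scene'); K,R,t=cam('scene'); W=world('scene',d)
r=arm.trace('key','scene')
for k in r[:4]:
    m=k['mask']&(d>0)&(W[...,2]>.19); w=W[m]
    if len(w)<40: continue
    v,u=np.nonzero(m); print(k['score'],k['extent'],len(w),np.median(w,0).round(4))
    for z in np.arange(.2,.38,.02):
        q=w[abs(w[:,2]-z)<.01]
        if len(q): print(round(z,2),len(q),np.median(q,0).round(4))
c=K@(R@(s['eef_pos'])+t); c=c[:2]/c[2]; x,y=c.astype(int); print(c)
y=max(y,70); save(cv2.resize(p[y-70:y+70,x-60:x+60],None,fx=4,fy=4,interpolation=3),'s4.png')
p,d=arm.grab_frame('wrist'); save(p[60:240,200:440].repeat(3,0).repeat(3,1),'w4.png')
go(.512,.1955,.325,0)
E
```

```text
t: 8.95
eef_pos: [0.5125, 0.1944, 0.3266]
ee_rot: [3.141, -0.0, -0.001]
force: [0.5, -0.6, -2.3]
width: 0.0215
gripper_force: 21.9
0.96 [391.8, 104.9, 19.7, 58.4] 657 [0.5196 0.1941 0.294 ]
0.22 18 [0.5249 0.1949 0.2271]
0.24 74 [0.5253 0.196  0.2405]
0.26 118 [0.5184 0.1935 0.2599]
0.28 104 [0.5178 0.195  0.2802]
0.3 79 [0.518  0.1973 0.3008]
0.32 89 [0.5186 0.1937 0.3175]
0.34 89 [0.5231 0.1933 0.3409]
0.36 86 [0.5219 0.1933 0.3586]
[404.48676025 120.73209189]
t 9.15 pos [0.5126 0.1947 0.3267] rot [-3.1415e+00 -2.0000e-04 -1.1000e-03] F [ 0.68  0.88 -1.98] w 0.0222
row: [-0.022 -0.031  0.069] turn -0.013
```

View pics/w4.png

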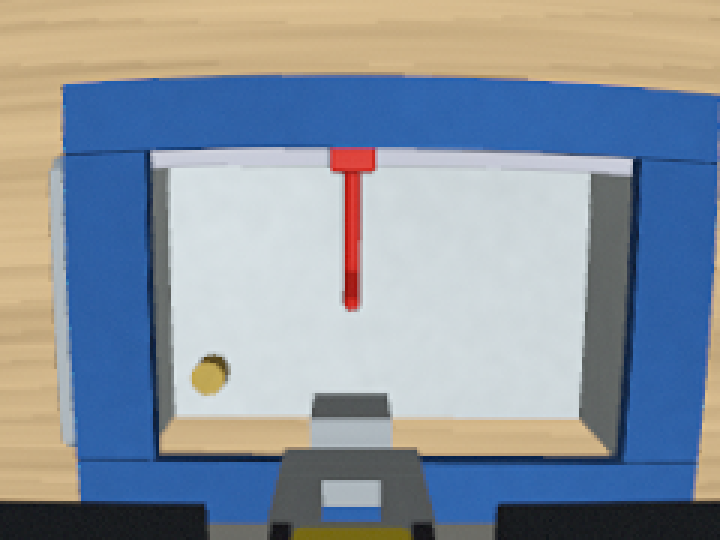

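```bash
python3 -m crank '[[[0,0,0.4,0],[0,0,1.2,0],[0,0,2,0],[0,0,2.8,0],[0,0,3.6,0],[0,0,4.4,0],[0,0,5.2,0],[0,0,5.9,0],[0,0,6.5,0],[0,0,6.9,0],[0,0,7,0],[0,0,7,0]]]' 1 20
python3 - <<'E'
from h import *
p,d=arm.grab_frame('wrist'); save(p[60:240,200:440].repeat(3,0).repeat(3,1),'w5.png')
p,d=arm.grab_frame('scene'); save(cv2.resize(p[120:260,320:450],None,fx=4,fy=4,interpolation=3),'s5.png')
go(.562,.1955,.1517,0)
E
```

```text
t: 10.65
eef_pos: [0.5127, 0.1955, 0.1518]
ee_rot: [-3.141, -0.0, -0.0]
force: [0.2, -0.5, -1.9]
width: 0.022
gripper_force: 21.9
t 10.75 pos [0.5128 0.1957 0.1521] rot [-3.141e+00 -8.000e-04 -1.000e-04] F [ 0.78 -0.41 -1.32] w 0.0216
row: [1.967 0.006 0.019] turn -0.001
```

View pics/s5.png

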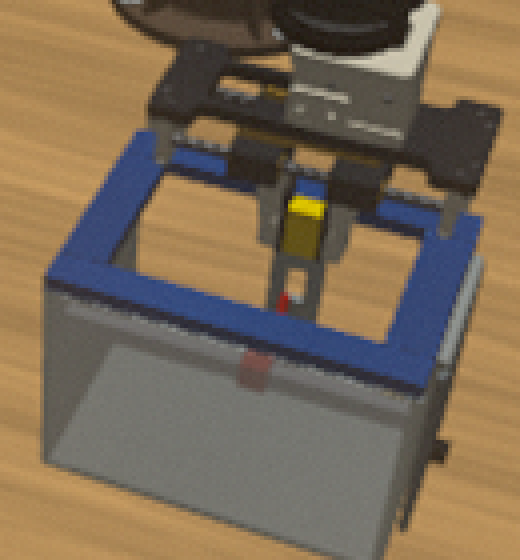

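View pics/w5.png

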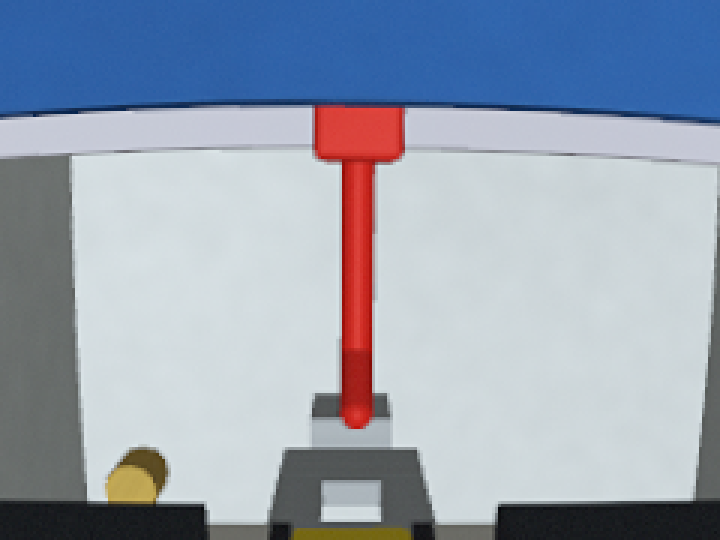

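```bash
python3 -m crank '[[[0,0.05,0,0],[0.1,0.05,0,0],[0.2,0.05,0,0],[0.3,0.05,0,0],[0.4,0.05,0,0],[0.5,0.05,0,0],[0.6,0.05,0,0],[0.7,0.05,0,0],[0.8,0.05,0,0],[0.9,0.05,0,0],[1,0.05,0,0],[1,0.05,0,0]]]' 1 20
```

```text
t: 12.25
eef_pos: [0.5376, 0.1942, 0.1515]
ee_rot: [3.142, 0.0, -0.0]
force: [-0.8, 0.8, -2.6]
width: 0.0216
gripper_force: 21.9
```

Free so far (blade at the tip); go on through.

```bash
python3 -m crank '[[[0.08,0,0,0],[0.16,0,0,0],[0.24,0,0,0],[0.32,0,0,0],[0.4,0,0,0],[0.48,0,0,0],[0.56,0,0,0],[0.64,0,0,0],[0.72,0,0,0],[0.8,0,0,0],[0.8,0,0,0]]]' 1 20
python3 - <<'E'
from h import *
p,d=arm.grab_frame('wrist'); save(p[60:240,200:440].repeat(3,0).repeat(3,1),'w6.png')
go(.562,.1945,.1367,0)
E
```

```text
t: 13.62
eef_pos: [0.5576, 0.1942, 0.1515]
ee_rot: [3.142, 0.0, -0.0]
force: [-0.4, -1.3, -1.5]
width: 0.0221
gripper_force: 21.9
t 13.68 pos [0.5575 0.1941 0.1515] rot [ 3.1416e+00  1.0000e-04 -3.0000e-04] F [-0.62 -0.32 -2.77] w 0.0221
row: [ 0.18  -0.015  0.592] turn -0.004
```

View pics/w6.png

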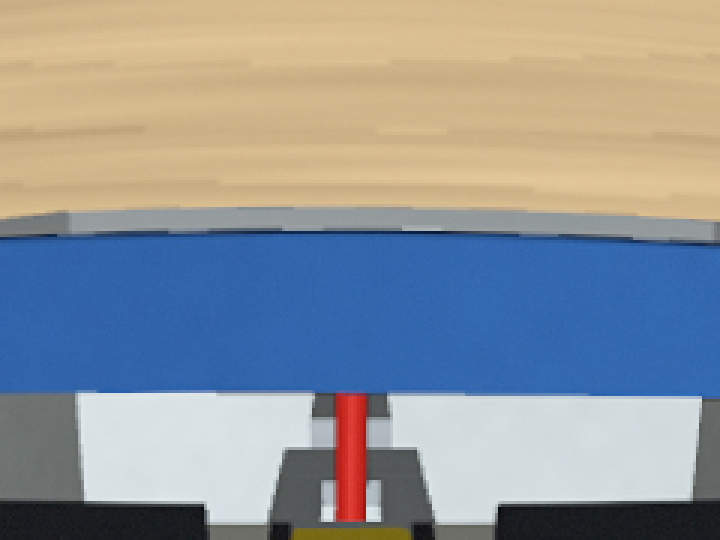

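```bash
python3 -m crank '[[[0.08,0,0,0],[0.16,0,0.06,0],[0.16,0,0.12,0],[0.16,0,0.18,0],[0.16,0,0.24,0],[0.16,0,0.3,0],[0.16,0,0.36,0],[0.16,0,0.42,0],[0.16,0,0.48,0],[0.16,0,0.52,0],[0.16,0,0.52,0],[0.16,0,0.52,0]]]' 1 20
```

```text
t: 15.18
eef_pos: [0.5615, 0.1942, 0.1386]
ee_rot: [-3.142, -0.0, -0.0]
force: [0.5, 0.2, -2.2]
width: 0.0221
gripper_force: 21.9
```

```bash
python3 -m crank '[[[0,0,0.02,0],[0,0,0.04,0],[0,0,0.04,0],[0,0,0.04,0]]]' 1 8
python3 -m crank '[[[0,0,0.02,0],[0,0,0.04,0],[0,0,0.04,0],[0,0,0.04,0]]]' 1 8
```

```text
t: 15.68
eef_pos: [0.5615, 0.1942, 0.1376]
ee_rot: [-3.142, 0.0, -0.0]
force: [0.5, 0.0, -2.3]
width: 0.0215
gripper_force: 9.4
t: 16.18
eef_pos: [0.5616, 0.1942, 0.137]
ee_rot: [-3.141, -0.0, -0.0]
force: [-1.9, 0.3, 3.1]
width: 0.022
gripper_force: 9.6
```

```bash
python3 -m crank '[[[0,0,0,0],[0,0,0,0],[0,0,0,0],[0,0,0,0],[0,0,0,0],[0,0,0,0]]]' 0.57 8
python3 - <<'E'
from h import *
p,d=arm.grab_frame('scene'); save(cv2.resize(p[120:260,320:450],None,fx=4,fy=4,interpolation=3),'s7.png')
go(.5615,.1945,.137,0)
E
```

```text
t: 16.92
eef_pos: [0.5614, 0.1941, 0.1365]
ee_rot: [3.142, 0.0, -0.0]
force: [0.8, 0.4, -0.4]
width: 0.0377
gripper_force: 0.0
t 16.98 pos [0.5614 0.1942 0.1365] rot [ 3.1416e+00  1.0000e-04 -1.0000e-04] F [-0.12 -0.15 -0.63] w 0.0376
row: [ 0.002 -0.013 -0.02 ] turn -0.001
```

View pics/s7.png

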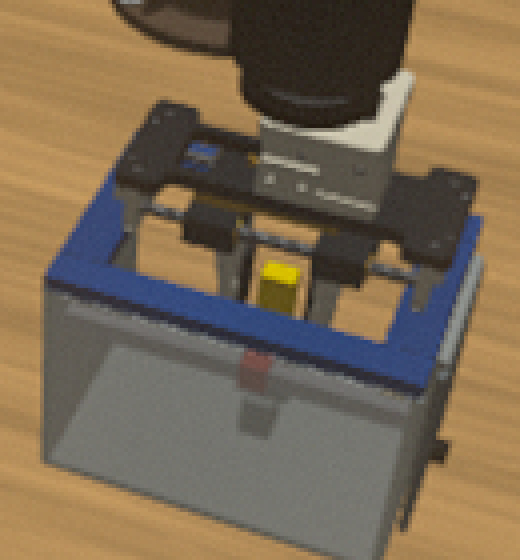

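```bash
python3 -m crank '[[[0,0,-0.1,0],[0,0,-0.3,0],[0,0,-0.6,0],[0,0,-1,0],[0,0,-1.6,0],[0,0,-2.4,0],[0,0,-3.4,0],[0,0,-4.4,0],[0,0,-5.4,0],[0,0,-6,0],[0,0,-6,0],[0,0,-6,0]]]' 0.57
python3 - <<'E'
from h import *
p,d=arm.grab_frame('scene'); W=world('scene',d); q=p.astype(int)
yel=(q[...,0]>q[...,2]+60)&(q[...,1]>q[...,2]+50)&(abs(W[...,1]-.1945)<.03)&(abs(W[...,0]-.56)<.04)
print(yel.sum(),W[yel].mean(0).round(4),W[yel].max(0).round(4),W[yel].min(0).round(4))
save(cv2.resize(p[120:260,320:450],None,fx=4,fy=4,interpolation=3),'s8.png')
go(.5615,.1945,.137,0)
E
```

```text
t: 18.48
eef_pos: [0.561, 0.194, 0.2856]
ee_rot: [3.141, 0.001, -0.0]
force: [0.5, -0.3, 0.3]
width: 0.0378
gripper_force: 0.0
93 [0.5684 0.1942 0.1632] [0.5748 0.2041 0.1724] [0.5559 0.1824 0.1487]
t 18.52 pos [0.561  0.194  0.2854] rot [ 3.1408e+00  1.6000e-03 -3.0000e-04] F [0.09 0.3  0.71] w 0.0377
row: [ 0.031 -0.026  5.936] turn -0.004
```

View pics/s8.png

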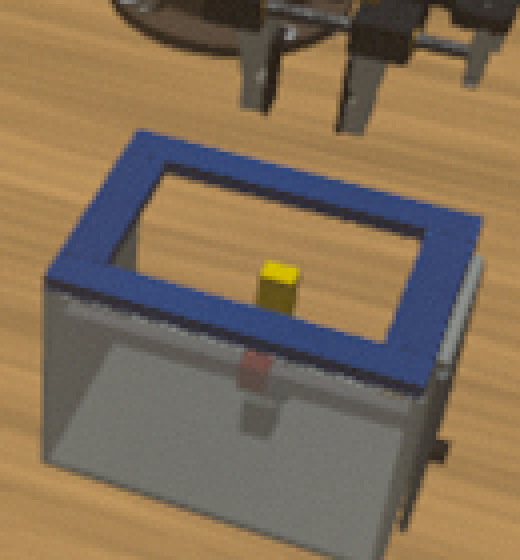

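The key hangs upright on the hook: its head top is at z of about 0.172, so the foot is about 37 mm up. The gripper is clear above. I'm handing in now.

```bash
python3 -c "
from station import arm
print(arm.job_done())"
```

```text
the job is handed in; nothing more can be done
None
```

The gas key hangs upright and free by its eye on the red hook, the gripper has been withdrawn above the hatch, and I handed the job in at about 18.5 s (no verdict was returned).

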